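# Find a platter's high spot on the runout stand and set the rivet there

### The job

Take every steel balance weight off the platter of the runout stand and put them all in the blue tray. Then turn the platter slowly against the gauge's feeler to find the highest spot of its rim (there are lower bumps too), and stop it with that spot at the feeler, where the gauge pointer swings out farthest. Leave it there and push the pin of the plastic rivet that stands beside the feeler down until it is flush with its collar, leaving the other five pins up, the weights in the tray and the loose things round about where they are.

Things in the scene. Friction and masses are not known exactly. Their poses are not given: they have to be found in the camera images.
- stand: Runout stand, fixed: a grey round foot (156 mm across, 10 mm thick) carrying the platter, with an arm to one side for the gauge. Origin on the platter's axis at the worktop; its +x axis points from the platter's axis to the gauge's feeler.
- platter: Aluminium platter, 176 mm across, 18 mm thick, turning either way on an upright axis with a drag of 0.18 N m; stays where left. Origin on the axis at the deck top, 42 mm above the worktop; turns with it. Its rim bulges a few mm in three places, each beside a rivet; one bulge (30 degrees wide) is the highest. It starts at a random angle, never with that one at the feeler.
- knob_grip (a point): Point on the platter's axis, 23 mm above the deck, inside the black ribbed round knob (38 mm across, 34 mm tall, standing on the middle of the deck) by which the platter is turned: grip it from above and turn the wrist.
- feeler_side (a point): Point of the fixed stand at the platter's rim where the gauge's feeler (12 mm ball, on a sprung lever) touches it: 88 mm from the axis along the stand's +x, at the height of the deck.
- pointer (a joint): Swing (rad) of the gauge's thin dark needle over the white scale: about 0 while the feeler rides on the plain rim, growing about 0.05 for each mm the rim pushes it out. The peak value is not given; the lower bumps read two thirds of it or less; 0.1 rad of platter angle from the peak it has dropped by about a fifth.
- pointer_tip (a point): Tip of the gauge's needle, 86 mm from its pivot.
- tray: Open blue tray, fixed: 110 mm (x) by 150 mm (y), 35 mm high, walls and floor 3 mm. Origin at the centre of its underside.
- beaker: Empty plastic beaker, 74 mm across, 86 mm tall; not part of the job. Origin at its underside.
- lab_timer: Small white timer lying flat, 62 x 62 x 18 mm; not part of the job. Origin at its underside.
- marker_1: Black marker pen lying down, 135 mm long; not part of the job. Origin at its underside.
- forceps: Steel forceps lying down, 131 mm long; not part of the job. Origin at its underside.
- pin_1 (a joint): Depth to which the centre pin of rivet 1 is pushed (m): 0 standing 7 mm proud of its collar (9 mm above the deck), 0.007 home, flush with the collar. Takes about 5 N; stays where left. Grey pin 11 mm across in a black collar (17 mm across, 2 mm high) on the platter, 72 mm from its axis, 0 degrees anticlockwise (from above) from the platter's own +x axis.
- pin_2 (a joint): Depth to which the centre pin of rivet 2 is pushed (m): 0 standing 7 mm proud of its collar (9 mm above the deck), 0.007 home, flush with the collar. Takes about 5 N; stays where left. Grey pin 11 mm across in a black collar (17 mm across, 2 mm high) on the platter, 72 mm from its axis, 60 degrees anticlockwise (from above) from the platter's own +x axis.
- pin_3 (a joint): Depth to which the centre pin of rivet 3 is pushed (m): 0 standing 7 mm proud of its collar (9 mm above the deck), 0.007 home, flush with the collar. Takes about 5 N; stays where left. Grey pin 11 mm across in a black collar (17 mm across, 2 mm high) on the platter, 72 mm from its axis, 120 degrees anticlockwise (from above) from the platter's own +x axis.
- pin_4 (a joint): Depth to which the centre pin of rivet 4 is pushed (m): 0 standing 7 mm proud of its collar (9 mm above the deck), 0.007 home, flush with the collar. Takes about 5 N; stays where left. Grey pin 11 mm across in a black collar (17 mm across, 2 mm high) on the platter, 72 mm from its axis, 180 degrees anticlockwise (from above) from the platter's own +x axis.
- pin_5 (a joint): Depth to which the centre pin of rivet 5 is pushed (m): 0 standing 7 mm proud of its collar (9 mm above the deck), 0.007 home, flush with the collar. Takes about 5 N; stays where left. Grey pin 11 mm across in a black collar (17 mm across, 2 mm high) on the platter, 72 mm from its axis, 240 degrees anticlockwise (from above) from the platter's own +x axis.
- pin_6 (a joint): Depth to which the centre pin of rivet 6 is pushed (m): 0 standing 7 mm proud of its collar (9 mm above the deck), 0.007 home, flush with the collar. Takes about 5 N; stays where left. Grey pin 11 mm across in a black collar (17 mm across, 2 mm high) on the platter, 72 mm from its axis, 300 degrees anticlockwise (from above) from the platter's own +x axis.
- weight_1: Plain steel cylinder, 26 mm across, 38 mm tall, 0.07 to 0.14 kg, upright on the deck at the start, 45 mm or so from the axis. Two to four of the four are present (None if absent). Origin at the centre of its underside, z along its axis.
- weight_2: Plain steel cylinder, 26 mm across, 38 mm tall, 0.07 to 0.14 kg, upright on the deck at the start, 45 mm or so from the axis. Two to four of the four are present (None if absent). Origin at the centre of its underside, z along its axis.
- weight_3: Plain steel cylinder, 26 mm across, 38 mm tall, 0.07 to 0.14 kg, upright on the deck at the start, 45 mm or so from the axis. Two to four of the four are present (None if absent). Origin at the centre of its underside, z along its axis.
- weight_4: Plain steel cylinder, 26 mm across, 38 mm tall, 0.07 to 0.14 kg, upright on the deck at the start, 45 mm or so from the axis. Two to four of the four are present (None if absent). Origin at the centre of its underside, z along its axis.

How it is judged (in metres and radians):
On the way, in this order (a step that is already met when the one before it is completed fails the run):
1. every balance weight is in the tray (x of weight_1 in the frame of tray between -0.052 and 0.052 m and y of weight_1 in the frame of tray between -0.072 and 0.072 m and height (world z) of weight_1 between 0 and 0.05 m and linear speed of each of weight_1, weight_2, weight_3, weight_4 below 0.03 m/s and x of weight_2 in the frame of tray between -0.052 and 0.052 m and y of weight_2 in the frame of tray between -0.072 and 0.072 m and height (world z) of weight_2 between 0 and 0.05 m and x of weight_3 in the frame of tray between -0.052 and 0.052 m and y of weight_3 in the frame of tray between -0.072 and 0.072 m and height (world z) of weight_3 between 0 and 0.05 m and x of weight_4 in the frame of tray between -0.052 and 0.052 m and y of weight_4 in the frame of tray between -0.072 and 0.072 m and height (world z) of weight_4 between 0 and 0.05 m), for 0.2 s.
2. the platter stands still with its highest spot at the feeler (value of joint pointer above 0.26 rad and angular speed of platter below 0.08 rad/s), for 0.4 s.
3. the rivet pin beside the feeler is pushed home while the highest spot is at the feeler (value of joint pointer above 0.26 rad and value of joint pin_5 above 0.0055 m), for 0.2 s.
At the end, for the whole second after the job is handed in: All weights present are at rest in the tray; the platter rests with its highest spot at the feeler (pointer above 0.26 rad, within about 7 degrees of the peak); the pin beside the feeler is at least 5.5 of its 7 mm down, the others less than 2.5 mm (all of step 1 and all of step 3 and angular speed of platter below 0.08 rad/s and value of joint each of pin_1, pin_2, pin_3, pin_4, pin_6 below 0.0025 m); the robot touches nothing.
It fails at once if a pin away from the highest spot is pushed in (value of joint any of pin_1, pin_2, pin_3, pin_4, pin_6 above 0.0035 m).
It fails at once if the platter is spun fast (over 3 rad/s) (angular speed of platter above 3 rad/s).
It fails at once if a bystander is moved by more than 4 cm (distance of any of beaker, lab_timer, marker_1, forceps from where it was at the start of the episode above 0.04 m).
Of weight_1, weight_2, weight_3, weight_4 only 2 to 4 are there at a start; the rules pass over those that are not, and their reading is None.
At some moment in a run one of weight_1, weight_2, weight_3, weight_4 may be knocked a few centimetres aside while the robot is not near it.
Once in a run the grip may slacken for a moment while it holds something.
It also fails if it takes over 210 s, if anything falls off the work surface, if the arm or the gripper's body presses on something with over 40 N, if the wrist force passes 120 N, or if a joint passes its speed limit or range.

### The arm

A 6-joint arm with a two-finger parallel gripper is mounted at the origin on a cart in front of the work surface, level with it; the furniture and walls round the work are solid. World frame = base frame: x ahead of the robot, y to its left, z up, the work surface at z = 0. Lengths are in mm, angles in degrees, forces in N, time in s.
With the tool pointing down it reaches from about 350 to 850 mm from the base axis. Payload 8.1 kg.
Tool frame: the origin (TCP) lies midway between the tips of the shut fingers; the grasp point (between the pads) lies 19 mm behind it; z points along the fingers, y is the line along which they close (so a half turn about z gives the same grasp; the last joint's range is limited). The gripper opens to 85 mm and grips with 20 to 120 N. Pads are 22 mm wide; open, the fingers measure 114 mm over their backs; the gripper's body (76 mm by 85 mm) begins 54 mm behind the grasp point. The pads swing forward as they close: fully open they stand 13 mm farther back than shut.
Start: joints at [63.289, 7.471, 85.268, -0, 87.261, -4.893], TCP at [222.977, 557.034, 231.292] pointing down, gripper open.
Joint ranges: [-169.43, 169.43], [-51.17, 129.36], [1.28, 143.12], [-76.62, 256.62], [0, 156.53], [-152.29, 152.29]. Speed limits (degrees/s): [136.94, 136.94, 159.86, 180, 180, 180].

### API

Orientations are given as [roll, pitch, yaw] about the fixed x, y, z axes, in that order (R = Rz(yaw) Ry(pitch) Rx(roll)).
In Python, from bench import sense, snapshot, order, finder gives the robot as it stands.
- The arm moves only by the tool send_rows, never from a script. Its argument "steps" is a list of rows, each a list of 2 entries, a list of its own where there are three numbers: the shift along the world's x, y, z in units of 30 mm (1.0 is 30 mm), then the turn, a rotation vector about the world's x, y, z in rad. In form: [[[dx, dy, dz], [wx, wy, wz]], ...]. A call has 1 to 10 rows; each row is the pose to reach, as a shift and turn from the pose commanded when the call began; what a row does not reach only later rows make up. A row lasts 1/8 s, in which the tool goes at most 62.5 mm and 10.7 degrees, less where a joint would pass 70% of its speed; a pose out of reach is approached as far as the arm can. A call with a gripper value outside its range is refused whole. "fingers" is the closure, from 0 (fully open) to 1 (shut), set as the call begins (left out, the last holds). The fingers move at their own pace and stop on an object; "squeeze" is the grip in N (left out, the last holds). Time passes only in rows, so rows that repeat a pose let the fingers close. It gives the time, the measured TCP pose, the force, the opening and the grip force at its end, in the units of the state.
- sense(): the state, without advancing time (a new reading comes with each control period).
- snapshot(name): name is "side" or "top" or "wrist"; returns a dict with "img" (384x512x3 uint8, red, green, blue), "K" (3x3 intrinsics, pixels), "pose" (4x4, takes a point from camera to world coordinates). Camera axes: x right, y up, looking along -z (the intrinsics and any distortion apply to the point x, -y, -z); pixel columns grow to the right and rows downward; lengths in mm; the calibration is good to about 2 mm. A picture is of the moment at which its call begins. There is no depth.
- order.hand_in(): hands the job in; it is judged then, once.
Trained networks look in the newest picture that a camera, given by its name, has taken for a name from the list of things; names that differ only in an ending like _2 or _b are one class to them, and where a whole thing is asked for, a point or a joint stands for the part that bears it (a point fixed in the world has none). Each returns a list of dicts, best first, with "confidence" (0 to 1); they miss things now and then, are a little off and sometimes report something else, mostly with a low value. They report only what shows in the picture. A call takes as long as a camera call.
- finder.find_in(label, camera): "box" ([left, top, width, height] as shares, 0 to 1, of the picture: columns of its width, rows of its height, round what is visible of it).
- finder.trace(label, camera): "mask" (384x512 bool, what is visible of it) and "box" ([left, top, width, height] as shares, 0 to 1, of the picture: columns of its width, rows of its height, round what is visible of it).
- finder.pinpoint(label, camera): "at" ([column, row] as shares, 0 to 1, of the picture: columns of its width, rows of its height: a listed point, or the origin of a listed thing).
The state is a dict: "time": time; "joint_pos": joint angles; "qd": joint speeds; "joint_efforts": joint torques, N m; "tool_pos": TCP position; "tcp_rot": TCP orientation; "ft_force": force on the tool from outside, world axes, zero at the start; "wrist_torque": the same for the moment, N m; "finger_gap": finger opening in mm; "grip_force": force on a finger pad.
Only numpy, scipy, OpenCV 4.12 (cv2) and the standard library are available. Lean on these libraries where they do the work, as an engineer would, in place of code of your own. Each camera call takes 0.05 s, during which the arm holds its last target. There are 200 camera calls.

## Working session

There is one attempt and no reset: what is moved stays moved. The work goes in short steps, Python scripts to look and compute and a tool call to move; the robot and the scene stay as the last step left them, time stands still between calls to the robot, and variables do not carry over. Pictures are saved under pics/ and viewed, at most 14 in all, crops included, and the job is handed in when it is done.

Besides the shell and the picture viewer there is one more tool, called after "Call:" as name(argument=value, ...) on one line, values as JSON. send_rows: Moves the arm, as the interface text tells. Its arguments: {"type":"object","properties":{"steps":{"type":"array"},"fingers":{"type":"number"},"squeeze":{"type":"number"}},"required":["steps"]}

```bash
mkdir -p pics
cat > h.py <<'E'
import numpy as np, cv2
from bench import sense, snapshot, order, finder
def ray(s,u,v):
    K=s["K"];d=np.array([(u-K[0,2])/K[0,0],-(v-K[1,2])/K[1,1],-1.]);P=np.array(s["pose"])
    return P[:3,3],P[:3,:3]@d
def onz(s,u,v,z):
    o,d=ray(s,u,v);return (o+d*(z-o[2])/d[2])
def proj(s,p):
    P=np.array(s["pose"]);c=P[:3,:3].T@(np.array(p,float)-P[:3,3]);K=s["K"]
    return K[0,0]*c[0]/-c[2]+K[0,2],K[1,1]*-c[1]/-c[2]+K[1,2]
def save(s,n,crop=None,f=1):
    im=s["img"][:,:,::-1]
    if crop: l,t,r,b=crop; im=im[t:b,l:r]
    cv2.imwrite(f"pics/{n}.png",cv2.resize(im,None,fx=f,fy=f,interpolation=cv2.INTER_CUBIC))
E
python3 - <<'E'
from h import *
a=snapshot("top");b=snapshot("side")
save(a,"top0");save(b,"side0")
for s,c in((a,"top"),(b,"side")):
    print(c,np.round(s["pose"],2).tolist(),np.round(s["K"],1).tolist(),s.keys())
    for l,z in(("stand",0),("platter",42),("knob_grip",65),("feeler_side",42),("pointer_tip",50),("tray",0),("weight_1",42),("pin_1",51),("beaker",0)):
        for r in finder.pinpoint(l,c)[:7]:
            u,v=r["at"][0]*512,r["at"][1]*384
            print(l,round(r["confidence"],2),(round(u),round(v)),np.round(onz(s,u,v,z)).tolist())
E
```

```text
top [[0.46, 0.85, -0.24, 91.23], [-0.89, 0.44, -0.13, -226.17], [-0.0, 0.27, 0.96, 1776.26], [0.0, 0.0, 0.0, 1.0]] [[493.6, 0.0, 248.7], [0.0, 493.6, 189.8], [0.0, 0.0, 1.0]] dict_keys(['img', 'K', 'pose'])
stand 0.97 (224, 192) [486.0, 93.0, 0.0]
platter 0.61 (221, 188) [487.0, 100.0, 42.0]
knob_grip 0.61 (221, 188) [481.0, 98.0, 65.0]
feeler_side 0.75 (229, 167) [570.0, 113.0, 42.0]
tray 0.96 (162, 186) [402.0, 312.0, 0.0]
weight_1 0.69 (222, 188) [487.0, 100.0, 42.0]
weight_1 0.63 (234, 181) [532.0, 71.0, 42.0]
weight_1 0.55 (229, 201) [457.0, 52.0, 42.0]
weight_1 0.5 (219, 177) [520.0, 129.0, 42.0]
weight_1 0.46 (209, 195) [444.0, 128.0, 42.0]
weight_1 0.26 (223, 191) [480.0, 88.0, 42.0]Traceback (most recent call last):
  File "<stdin>", line 7, in <module>
ValueError: it knows: beaker, feeler_side, forceps, knob_grip, lab_timer, marker, platter, pointer_tip, stand, tray, weight
```

View pics/top0.png

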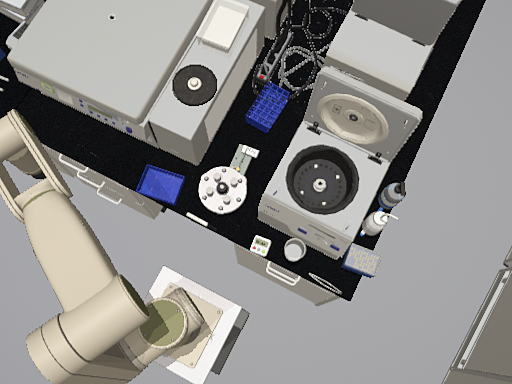

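View pics/side0.png

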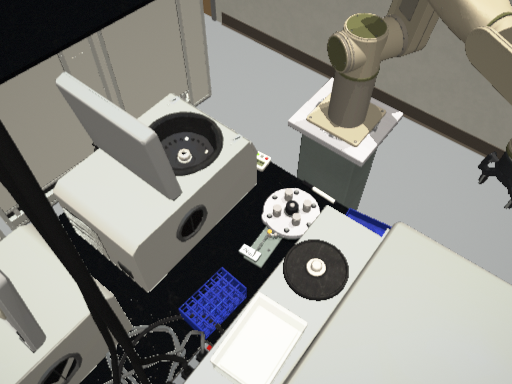

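Top view: the platter is at (222,188) with four weights, the tray at (162,186), the gauge at (244,158) and the marker at (197,219). I'll move over the platter and look with the wrist camera.

Call:
send_rows(steps=[[[0,0,2],[0,0,0]],[[8,-14.5,3],[0,0,0]],[[8,-14.5,3],[0,0,0]],[[8,-14.5,3],[0,0,0]],[[8,-14.5,3],[0,0,0]],[[8,-14.5,3],[0,0,0]],[[8,-14.5,3],[0,0,0]],[[8,-14.5,3],[0,0,0]],[[8,-14.5,3],[0,0,0]],[[8,-14.5,3],[0,0,0]]])

```text
time: 1.7
tool_pos: [464.4, 118.3, 321.5]
tcp_rot: [-180.0, 0.1, 157.8]
ft_force: [-0.2, 0.9, 0.5]
finger_gap: 84.9
grip_force: 0.0
```

Run:
```python
from h import *
st=sense();print(st["tool_pos"],st["tcp_rot"],st["joint_pos"])
s=snapshot("wrist");save(s,"w0",f=1.5)
print(np.round(s["pose"],2).tolist())
for l,z in(("platter",42),("knob_grip",65),("feeler_side",42),("pointer_tip",50),("tray",0),("weight_1",42)):
  for r in finder.pinpoint(l,"wrist")[:7]:
    u,v=r["at"][0]*512,r["at"][1]*384
    print(l,round(r["confidence"],2),(round(u),round(v)),np.round(onz(s,u,v,z)).tolist())
s=snapshot("top");
r=finder.trace("tray","top")[0];m=r["mask"].astype(np.uint8)
c=cv2.findContours(m,0,2)[0];c=max(c,key=cv2.contourArea)
print([np.round(onz(s,*p,35)[:2]).tolist() for p in cv2.boxPoints(cv2.minAreaRect(c))])
```

```text
[464.44625431 118.3236371  321.48345894] [-1.79964076e+02  5.47153734e-02  1.57824677e+02] [ 8.20528447e+00 -1.25762233e+01  9.54077325e+01 -5.91215179e-02
  9.71394533e+01 -5.96267383e+01]
[[0.38, -0.88, -0.3, 387.32], [0.93, 0.36, 0.12, 149.1], [-0.0, -0.33, 0.95, 463.48], [0.0, 0.0, 0.0, 1.0]]
platter 0.61 (248, 172) [487.0, 95.0, 42.0]
knob_grip 0.6 (249, 179) [489.0, 96.0, 65.0]
feeler_side 0.73 (279, 227) [574.0, 104.0, 42.0]
pointer_tip 0.81 (295, 286) [664.0, 94.0, 50.0]
tray 0.79 (383, 41) [403.0, 311.0, 0.0]
tray 0.19 (279, 226) [590.0, 100.0, 0.0]
weight_1 0.87 (281, 185) [519.0, 129.0, 42.0]
weight_1 0.87 (212, 165) [459.0, 56.0, 42.0]
weight_1 0.84 (237, 204) [521.0, 65.0, 42.0]
weight_1 0.79 (260, 137) [450.0, 126.0, 42.0]
[[386.0, 327.0], [453.0, 342.0], [468.0, 242.0], [401.0, 229.0]]
```

View pics/w0.png

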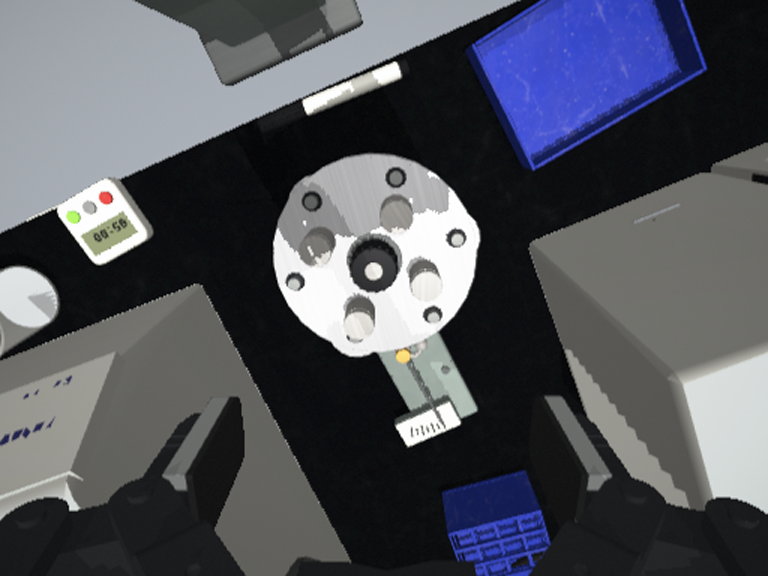

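Wrist view: four weights at wrist px (281,185), (212,165), (237,204) and (260,137), agreeing with the finder. The tray corner is at about (355,112). Next I'll check the clearance to the boxes either side.

Run:
```python
from h import *
w=snapshot("wrist");t=snapshot("top")
for u,v in((313,30),(355,112),(471,45)): print("tray",np.round(onz(w,u,v,35)))
def tri(s1,p1,s2,p2):
    o,d=ray(s1,*p1);q,e=ray(s2,*p2)
    x=np.linalg.lstsq(np.c_[d,-e],q-o,rcond=None)[0];return np.round((o+d*x[0]+q+e*x[1])/2),np.linalg.norm(o+d*x[0]-q-e*x[1])
print("centrifuge corner",tri(w,(135,190),t,(258,202)))
for z in (0,100,200,250): print(z,"cent",np.round(onz(w,135,190,z)),"box",np.round(onz(w,353,162,z)),np.round(onz(w,453,253,z)),"cent far",np.round(onz(w,233,375,z)))
save(t,"top1",(110,90,310,240),4)
```

```text
tray [358. 232.  35.]
tray [464. 251.  35.]
tray [441. 398.  35.]
centrifuge corner (array([472., -42.,  63.]), np.float64(47.20615796637158))
0 cent [458. -67.   0.] box [535. 237.   0.] [730. 340.   0.] cent far [829. -71.   0.]
100 cent [443. -19. 100.] box [503. 219. 100.] [656. 299. 100.] cent far [733. -23. 100.]
200 cent [427.  28. 200.] box [470. 201. 200.] [581. 259. 200.] cent far [637.  26. 200.]
250 cent [419.  52. 250.] box [454. 192. 250.] [544. 239. 250.] cent far [589.  50. 250.]
```

View pics/top1.png

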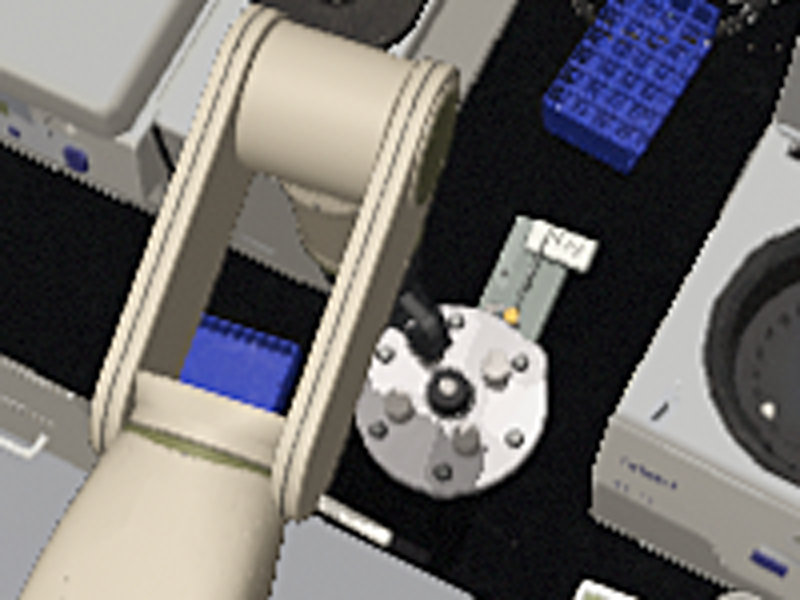

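The tray centre is at about (400,315) with a yaw of about 10°, and both boxes are well clear. I'll start with weight D at (450,126).

Call:
send_rows(steps=[[[-0.43,0.13,-2],[0,0,-0.16]],[[-0.43,0.13,-4],[0,0,-0.31]],[[-0.43,0.13,-6],[0,0,-0.31]],[[-0.43,0.13,-7],[0,0,-0.31]],[[-0.43,0.13,-7],[0,0,-0.31]]], fingers=0.3, squeeze=50)

```text
time: 2.88
tool_pos: [447.6, 125.7, 108.6]
tcp_rot: [-179.7, -0.2, 140.4]
ft_force: [0.4, 0.1, 0.2]
finger_gap: 59.9
grip_force: 0.0
```

Run:
```python
from h import *
print(sense()["tool_pos"])
s=snapshot("wrist");save(s,"w1",f=1.5)
for r in finder.pinpoint("weight_1","wrist")[:7]:
    u,v=r["at"][0]*512,r["at"][1]*384
    print(round(r["confidence"],2),(round(u),round(v)),np.round(onz(s,u,v,42)).tolist())
```

```text
[447.61963322 125.74150712 108.60635899]
0.94 (323, 277) [515.0, 129.0, 42.0]
0.9 (265, 331) [525.0, 68.0, 42.0]
0.88 (268, 214) [452.0, 130.0, 42.0]
0.8 (196, 279) [459.0, 58.0, 42.0]
```

View pics/w1.png

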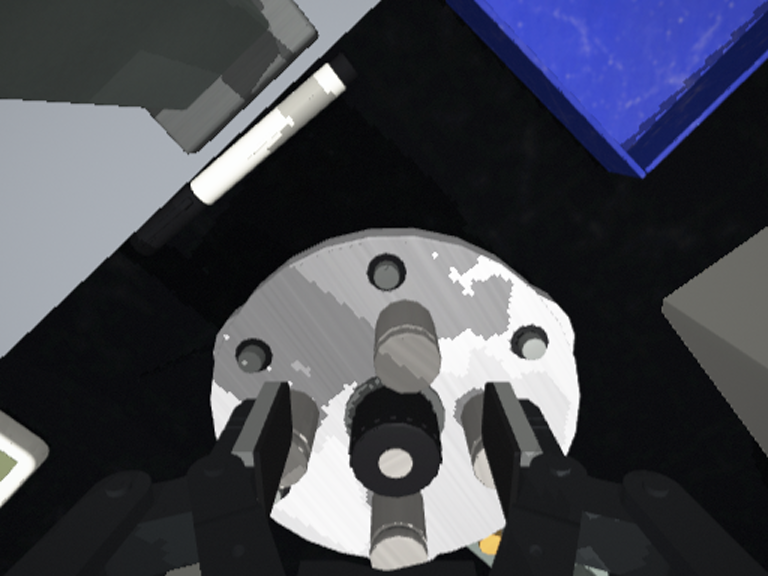

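Wrist view: D stands between the fingers at px (268,214), or (452,129), and the fingers clear its neighbours. Descending and gripping.

Call:
send_rows(steps=[[[0.05,0.07,-0.7],[0,0,0]],[[0.05,0.07,-1.3],[0,0,0]],[[0.05,0.07,-1.87],[0,0,0]],[[0.05,0.07,-1.87],[0,0,0]],[[0.05,0.07,-1.87],[0,0,0]]])

```text
time: 3.6
tool_pos: [452.4, 128.2, 56.3]
tcp_rot: [179.9, 0.1, 140.4]
ft_force: [1.0, 0.6, 0.1]
finger_gap: 59.4
grip_force: 0.0
```

Call:
send_rows(steps=[[[0,0,0],[0,0,0]],[[0,0,0],[0,0,0]],[[0,0,0],[0,0,0]],[[0,0,0],[0,0,0]],[[0,0,0],[0,0,0]],[[0,0,0],[0,0,0]],[[0,0,0.7],[0,0,0]],[[0,0,1.7],[0,0,0]],[[0,0,2.7],[0,0,0]]], fingers=1)

```text
time: 4.72
tool_pos: [451.1, 128.0, 136.7]
tcp_rot: [-180.0, -0.0, 140.4]
ft_force: [0.6, -0.1, -1.3]
finger_gap: 24.4
grip_force: 49.1
```

Call:
send_rows(steps=[[[-0.5,2,0],[0,0,-0.18]],[[-1,4,0],[0,0,-0.36]],[[-1.5,6,0],[0,0,-0.54]],[[-2,7.9,0],[0,0,-0.7]],[[-2,7.9,0],[0,0,-0.7]],[[-2,7.9,-1.5],[0,0,-0.7]],[[-2,7.9,-3],[0,0,-0.7]],[[-2,7.9,-3.6],[0,0,-0.7]],[[-2,7.9,-3.85],[0,0,-0.7]],[[-2,7.9,-3.85],[0,0,-0.7]]])

```text
time: 5.98
tool_pos: [392.3, 365.4, 21.6]
tcp_rot: [179.9, -0.0, 100.3]
ft_force: [0.9, -0.2, -1.4]
finger_gap: 24.3
grip_force: 49.3
```

Call:
send_rows(steps=[[[0,0,0],[0,0,0]],[[0,0,0],[0,0,0]],[[0,0,0],[0,0,0]],[[0,0,1],[0,0,0]],[[0,0,2],[0,0,0]],[[0,0,4],[0,0,0]],[[1,-3,5],[0,0,0]],[[1,-3,5],[0,0,0]]], fingers=0.48)

```text
time: 6.98
tool_pos: [422.8, 274.0, 173.0]
tcp_rot: [179.8, -0.0, 100.3]
ft_force: [0.2, -0.6, -0.2]
finger_gap: 44.4
grip_force: 0.0
```

Run:
```python
from h import *
print(sense()["tool_pos"],sense()["tcp_rot"])
s=snapshot("wrist");save(s,"w2",f=1)
for r in finder.pinpoint("weight_1","wrist")[:7]:
    u,v=r["at"][0]*512,r["at"][1]*384
    print(round(r["confidence"],2),(round(u),round(v)),np.round(onz(s,u,v,42)).tolist(),np.round(onz(s,u,v,3)).tolist())
```

```text
[422.76615147 274.02345857 173.01910466] [ 1.79809638e+02 -2.63022440e-02  1.00337564e+02]
0.74 (320, 338) [514.0, 126.0, 42.0] [529.0, 94.0, 3.0]
0.68 (283, 329) [475.0, 132.0, 42.0] [485.0, 100.0, 3.0]
0.67 (253, 383) [458.0, 57.0, 42.0] [465.0, 14.0, 3.0]
```

View pics/w2.png

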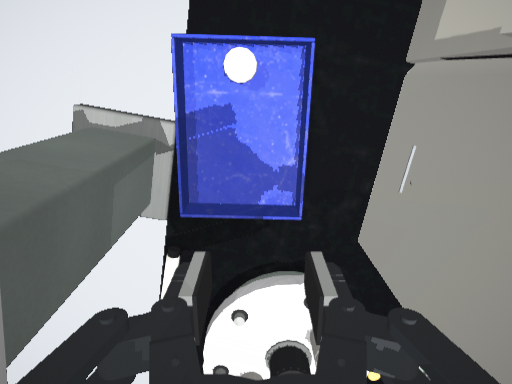

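Weight D is in the tray at px (240,65). Next is A.

Call:
send_rows(steps=[[[1,-1.6,0],[0,0,-0.18]],[[2,-3.2,0],[0,0,-0.36]],[[3.13,-4.88,0],[0,0,-0.54]],[[3.13,-4.88,0],[0,0,-0.72]],[[3.13,-4.88,-1],[0,0,-0.88]],[[3.13,-4.88,-2],[0,0,-0.88]],[[3.13,-4.88,-2],[0,0,-0.88]]], fingers=0.3)

```text
time: 7.95
tool_pos: [513.0, 128.9, 107.7]
tcp_rot: [-179.8, 0.2, 49.9]
ft_force: [-0.4, 0.6, -0.5]
finger_gap: 59.8
grip_force: 0.0
```

```bash
cat > wl.py <<'E'
from h import *
print(sense()["tool_pos"],sense()["tcp_rot"])
s=snapshot("wrist")
for r in finder.pinpoint("weight_1","wrist")[:7]:
    u,v=r["at"][0]*512,r["at"][1]*384
    print(round(r["confidence"],2),(round(u),round(v)),np.round(onz(s,u,v,42)).tolist(),np.round(onz(s,u,v,3)).tolist())
E
python3 wl.py
```

```text
[512.96360131 128.86176169 107.67264099] [-179.76014161    0.2493028    49.92192386]
0.8 (258, 211) [515.0, 129.0, 42.0] [505.0, 118.0, 3.0]
0.69 (329, 264) [528.0, 67.0, 42.0] [520.0, 44.0, 3.0]
0.58 (259, 324) [457.0, 59.0, 42.0] [436.0, 34.0, 3.0]
```

Call:
send_rows(steps=[[[0,0,-0.7],[0,0,0]],[[0,0,-1.3],[0,0,0]],[[0,0,-1.83],[0,0,0]],[[0,0,-1.83],[0,0,0]],[[0,0,-1.83],[0,0,0]]])

```text
time: 8.68
tool_pos: [515.8, 128.7, 56.2]
tcp_rot: [180.0, -0.0, 49.9]
ft_force: [0.5, 0.1, 0.9]
finger_gap: 60.0
grip_force: 0.0
```

Call:
send_rows(steps=[[[0,0,0],[0,0,0]],[[0,0,0],[0,0,0]],[[0,0,0],[0,0,0]],[[0,0,0],[0,0,0]],[[0,0,0],[0,0,0]],[[0,0,0],[0,0,0]],[[0,0,0.7],[0,0,0]],[[0,0,1.7],[0,0,0]],[[0,0,2.7],[0,0,0]]], fingers=1)

```text
time: 9.8
tool_pos: [515.0, 128.5, 137.1]
tcp_rot: [-180.0, 0.1, 49.9]
ft_force: [-0.6, -0.1, -1.4]
finger_gap: 24.2
grip_force: 49.1
```

Call:
send_rows(steps=[[[-1.3,1.2,0],[0,0,0.18]],[[-2.4,2.6,0],[0,0,0.36]],[[-3.4,4.2,0],[0,0,0.54]],[[-3.95,5.8,0],[0,0,0.72]],[[-3.95,6.78,0],[0,0,0.87]],[[-3.95,6.78,-1],[0,0,0.87]],[[-3.95,6.78,-2.5],[0,0,0.87]],[[-3.95,6.78,-3.5],[0,0,0.87]],[[-3.95,6.78,-3.86],[0,0,0.87]],[[-3.95,6.78,-3.86],[0,0,0.87]]])

```text
time: 11.05
tool_pos: [396.7, 331.8, 20.7]
tcp_rot: [-179.9, 0.0, 99.7]
ft_force: [-0.3, 0.3, -1.6]
finger_gap: 24.0
grip_force: 49.4
```

Call:
send_rows(steps=[[[0,0,0],[0,0,0]],[[0,0,0],[0,0,0]],[[0,0,0],[0,0,0]],[[0,0,1],[0,0,0]],[[0,0,2],[0,0,0]],[[0,0,4],[0,0,0]],[[0,-2,4],[0,0,0]],[[0,-2,4],[0,0,0]]], fingers=0.48)

```text
time: 12.05
tool_pos: [397.3, 269.7, 141.9]
tcp_rot: [179.9, 0.0, 99.6]
ft_force: [-0.2, -0.0, -0.7]
finger_gap: 44.3
grip_force: 0.0
```

```bash
python3 wl.py
```

```text
[397.34464526 269.72461215 141.89452282] [1.79918823e+02 2.73274544e-02 9.96033236e+01]
0.89 (269, 111) [395.0, 333.0, 42.0] [397.0, 330.0, 3.0]
0.82 (271, 65) [392.0, 363.0, 42.0] [393.0, 365.0, 3.0]
```

Call:
send_rows(steps=[[[0.8,-1.8,0],[0,0,0.18]],[[1.8,-3.4,0],[0,0,0.36]],[[2.8,-5,0],[0,0,0.54]],[[3.8,-6.4,0],[0,0,0.72]],[[4.3,-6.83,0],[0,0,0.79]],[[4.3,-6.83,-0.6],[0,0,0.79]],[[4.3,-6.83,-1],[0,0,0.79]],[[4.3,-6.83,-1],[0,0,0.79]]], fingers=0.3)

```text
time: 13.15
tool_pos: [523.8, 68.3, 108.6]
tcp_rot: [-179.9, -0.2, 145.0]
ft_force: [0.3, 0.3, -0.0]
finger_gap: 59.7
grip_force: 0.0
```

```bash
python3 wl.py
```

```text
[523.77949394  68.3384072  108.58801491] [-179.86374595   -0.20906756  145.0187878 ]
0.58 (262, 213) [525.0, 70.0, 42.0] [538.0, 62.0, 3.0]
```

Call:
send_rows(steps=[[[0,0.05,-0.7],[0,0,0]],[[0,0.05,-1.3],[0,0,0]],[[0,0.05,-1.83],[0,0,0]],[[0,0.05,-1.83],[0,0,0]],[[0,0.05,-1.83],[0,0,0]]])

```text
time: 13.88
tool_pos: [526.3, 68.6, 56.5]
tcp_rot: [180.0, 0.0, 145.0]
ft_force: [0.4, -0.7, 0.3]
finger_gap: 59.7
grip_force: 0.0
```

Call:
send_rows(steps=[[[0,0,0],[0,0,0]],[[0,0,0],[0,0,0]],[[0,0,0],[0,0,0]],[[0,0,0],[0,0,0]],[[0,0,0],[0,0,0]],[[0,0,0],[0,0,0]],[[0,0,0.7],[0,0,0]],[[0,0,1.7],[0,0,0]],[[0,0,2.7],[0,0,0]]], fingers=1)

```text
time: 15.0
tool_pos: [525.5, 68.6, 137.4]
tcp_rot: [-180.0, -0.1, 145.0]
ft_force: [0.8, -0.3, -1.5]
finger_gap: 24.2
grip_force: 49.1
```

Call:
send_rows(steps=[[[-1.3,1.5,0],[0,0,-0.18]],[[-2.6,3,0],[0,0,-0.36]],[[-3.6,4.6,0],[0,0,-0.54]],[[-4.1,6.4,0],[0,0,-0.72]],[[-4.1,7.65,0],[0,0,-0.79]],[[-4.1,7.65,-1],[0,0,-0.79]],[[-4.1,7.65,-2.5],[0,0,-0.79]],[[-4.1,7.65,-3.5],[0,0,-0.79]],[[-4.1,7.65,-3.87],[0,0,-0.79]],[[-4.1,7.65,-3.87],[0,0,-0.79]]])

```text
time: 16.25
tool_pos: [421.1, 305.6, 35.3]
tcp_rot: [177.8, -0.6, 99.7]
ft_force: [27.4, 0.9, 48.1]
finger_gap: 24.2
grip_force: 89.5
```

Call:
send_rows(steps=[[[0,0,0],[0,0,0]],[[0,0,0],[0,0,0]],[[0,0,0],[0,0,0]],[[0,0,1],[0,0,0]],[[0,0,2],[0,0,0]],[[0,0,4],[0,0,0]],[[0,-3,4.5],[0,0,0]],[[0,-4,4.5],[0,0,0]],[[0,-4,4.5],[0,0,0]]], fingers=0.48)

```text
time: 17.38
tool_pos: [403.4, 175.2, 156.5]
tcp_rot: [179.9, 0.0, 99.5]
ft_force: [0.6, -0.4, 0.1]
finger_gap: 44.4
grip_force: 0.0
```

```bash
python3 wl.py
```

```text
[403.42217263 175.17294041 156.50548398] [1.79931358e+02 4.24181157e-02 9.94861709e+01]
0.86 (308, 26) [418.0, 298.0, 42.0] [423.0, 304.0, 3.0]
0.81 (293, 319) [457.0, 57.0, 42.0] [467.0, 27.0, 3.0]
0.74 (248, 34) [379.0, 285.0, 42.0] [377.0, 290.0, 3.0]
```

Contact while lowering: a tray weight had probably been knocked into the slot. I'll look.

Call:
send_rows(steps=[[[0,2,2],[0,0,0]],[[0,2,3],[0,0,0]],[[0,2,3],[0,0,0]]])

```text
time: 17.85
tool_pos: [404.5, 241.5, 250.1]
tcp_rot: [179.6, -0.1, 99.9]
ft_force: [-0.1, -0.5, -0.3]
finger_gap: 44.3
grip_force: 0.0
```

```bash
python3 wl.py
python3 - <<'E'
from h import *
s=snapshot("wrist");save(s,"w3",f=1.5)
E
```

```text
[404.48784253 241.50788698 250.09590194] [ 1.79626310e+02 -1.35535451e-01  9.99476075e+01]
0.93 (237, 109) [376.0, 293.0, 42.0] [375.0, 290.0, 3.0]
0.87 (271, 311) [455.0, 60.0, 42.0] [462.0, 31.0, 3.0]
0.86 (284, 105) [422.0, 305.0, 42.0] [426.0, 303.0, 3.0]
0.55 (263, 39) [391.0, 361.0, 42.0] [391.0, 365.0, 3.0]
```

View pics/w3.png

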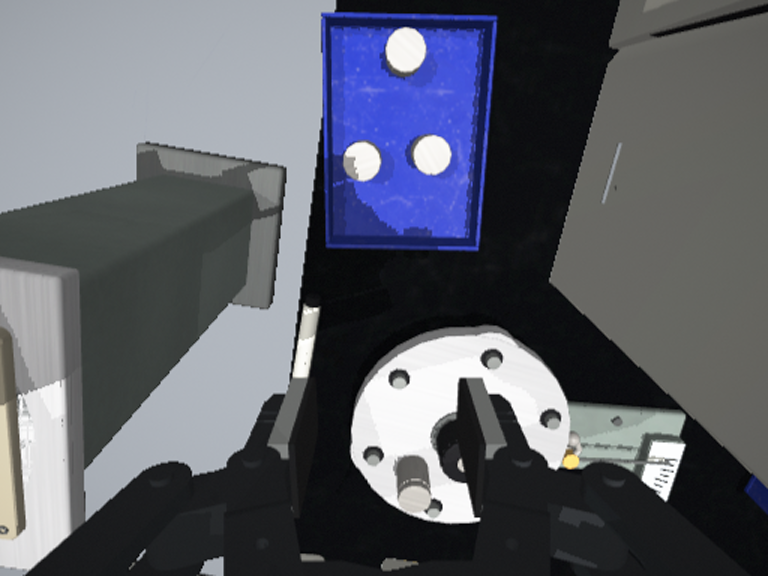

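The weights in the tray stand upright at px (405,50), (432,155) and (362,160) in the 1.5x view, and B is still on the platter at (413,480). Now B.

Call:
send_rows(steps=[[[0.5,-1.6,0],[0,0,-0.18]],[[0.9,-3.2,-1],[0,0,-0.36]],[[1.3,-4.8,-2],[0,0,-0.54]],[[1.78,-6,-3],[0,0,-0.72]],[[1.78,-6,-4],[0,0,-0.87]],[[1.78,-6,-4.5],[0,0,-0.87]],[[1.78,-6,-4.5],[0,0,-0.87]]], fingers=0.3)

```text
time: 18.88
tool_pos: [454.7, 58.4, 109.2]
tcp_rot: [-179.8, 0.1, 50.1]
ft_force: [0.5, 0.5, -0.1]
finger_gap: 60.0
grip_force: 0.0
```

```bash
python3 wl.py
```

```text
[454.74242282  58.42739523 109.20238289] [-1.79827964e+02  1.40526341e-01  5.01111938e+01]
0.7 (257, 211) [456.0, 59.0, 42.0] [446.0, 47.0, 3.0]
0.56 (258, 145) [485.0, 92.0, 42.0] [481.0, 87.0, 3.0]
0.33 (116, 219) [379.0, 116.0, 42.0] [355.0, 114.0, 3.0]
```

Call:
send_rows(steps=[[[0,0,-0.7],[0,0,0]],[[0,0,-1.3],[0,0,0]],[[0,0,-1.83],[0,0,0]],[[0,0,-1.83],[0,0,0]],[[0,0,-1.83],[0,0,0]]])

```text
time: 19.6
tool_pos: [457.0, 58.3, 57.0]
tcp_rot: [180.0, -0.0, 49.9]
ft_force: [-0.8, -0.0, 1.1]
finger_gap: 60.0
grip_force: 0.0
```

Call:
send_rows(steps=[[[0,0,0],[0,0,0]],[[0,0,0],[0,0,0]],[[0,0,0],[0,0,0]],[[0,0,0],[0,0,0]],[[0,0,0],[0,0,0]],[[0,0,0],[0,0,0]],[[0,0,0.7],[0,0,0]],[[0,0,1.7],[0,0,0]],[[0,0,2.7],[0,0,0]]], fingers=1)

```text
time: 20.72
tool_pos: [456.0, 58.1, 137.6]
tcp_rot: [-180.0, 0.0, 49.9]
ft_force: [0.5, -0.3, -1.0]
finger_gap: 24.4
grip_force: 49.1
```

Call:
send_rows(steps=[[[-0.4,1.7,0],[0,0,0.18]],[[-0.8,3.4,0],[0,0,0.36]],[[-1.2,5.1,0],[0,0,0.54]],[[-1.6,6.8,0],[0,0,0.72]],[[-2,8.3,0],[0,0,0.87]],[[-2,9.17,0],[0,0,0.87]],[[-2,9.17,0],[0,0,0.87]]])

```text
time: 21.6
tool_pos: [395.8, 334.7, 136.9]
tcp_rot: [-180.0, -0.0, 99.9]
ft_force: [0.1, -0.7, -0.9]
finger_gap: 24.3
grip_force: 49.3
```

```bash
python3 wl.py
python3 - <<'E'
from h import *
print(sense()["finger_gap"])
s=snapshot("top");
for r in finder.pinpoint("weight_1","top")[:7]:
    u,v=r["at"][0]*512,r["at"][1]*384
    print(round(r["confidence"],2),(round(u),round(v)),np.round(onz(s,u,v,3)).tolist())
E
```

```text
[395.75749901 334.69126446 136.85046687] [-1.79979554e+02 -5.17114600e-03  9.98875657e+01]
0.95 (283, 217) [418.0, 323.0, 42.0] [424.0, 307.0, 3.0]
0.8 (227, 226) [377.0, 309.0, 42.0] [376.0, 291.0, 3.0]
0.76 (261, 146) [392.0, 374.0, 42.0] [393.0, 366.0, 3.0]
0.59 (258, 252) [405.0, 290.0, 42.0] [408.0, 269.0, 3.0]
24.32635249052595
0.64 (168, 180) [432.0, 303.0, 3.0]
0.62 (223, 188) [498.0, 104.0, 3.0]
0.46 (161, 194) [370.0, 298.0, 3.0]
```

Call:
send_rows(steps=[[[0,0,-1.5],[0,0,0]],[[0,0,-2.5],[0,0,0]],[[0,0,-3.3],[0,0,0]],[[0,0,-3.86],[0,0,0]],[[0,0,-3.86],[0,0,0]]])

```text
time: 22.42
tool_pos: [395.6, 332.0, 20.1]
tcp_rot: [-179.9, 0.1, 99.7]
ft_force: [-0.6, -0.2, -0.6]
finger_gap: 24.3
grip_force: 49.3
```

Call:
send_rows(steps=[[[0,0,0],[0,0,0]],[[0,0,0],[0,0,0]],[[0,0,0],[0,0,0]],[[0,0,1],[0,0,0]],[[0,0,2],[0,0,0]],[[0,0,4],[0,0,0]],[[0,-3,6],[0,0,0]],[[0,-3,7],[0,0,0]],[[0,-3,7],[0,0,0]]], fingers=0.48)

```text
time: 23.55
tool_pos: [398.8, 242.6, 236.8]
tcp_rot: [179.5, -0.1, 99.6]
ft_force: [1.3, -0.4, -0.4]
finger_gap: 44.4
grip_force: 0.0
```

```bash
python3 wl.py
python3 - <<'E'
from h import *
s=snapshot("wrist");save(s,"w4",f=1.5)
for l,z in (("knob_grip",65),("pointer_tip",50),("feeler_side",42)):
  for r in finder.pinpoint(l,"wrist")[:2]:
    u,v=r["at"][0]*512,r["at"][1]*384
    print(l,round(r["confidence"],2),(round(u),round(v)),np.round(onz(s,u,v,z)).tolist())
E
```

```text
[398.8030745  242.61381714 236.8202855 ] [ 1.79489761e+02 -1.10101800e-01  9.96241637e+01]
0.98 (288, 104) [419.0, 308.0, 42.0] [424.0, 307.0, 3.0]
0.91 (270, 76) [398.0, 331.0, 42.0] [399.0, 332.0, 3.0]
0.84 (242, 113) [377.0, 293.0, 42.0] [376.0, 289.0, 3.0]
0.71 (267, 40) [390.0, 361.0, 42.0] [390.0, 366.0, 3.0]
knob_grip 0.87 (317, 314) [490.0, 96.0, 65.0]
pointer_tip 0.77 (458, 319) [659.0, 105.0, 50.0]
feeler_side 0.86 (385, 306) [574.0, 103.0, 42.0]
```

View pics/w4.png

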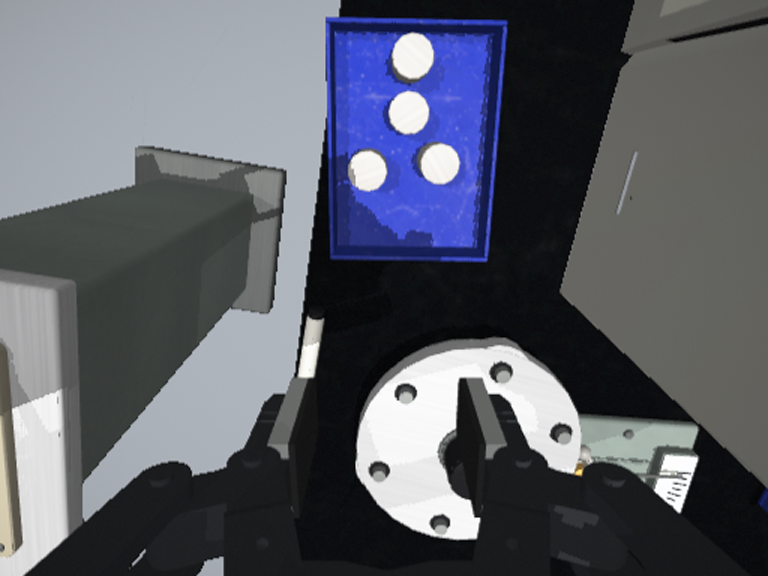

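All four weights are in the tray: px (412,55), (408,112), (367,170), (439,163). Next I'll measure the rim profile from above to locate the bulges.

Call:
send_rows(steps=[[[1,-2,1.5],[0,0,0.18]],[[2.2,-4,3],[0,0,0.36]],[[2.2,-4,3],[0,0,0.54]],[[2.2,-4,3],[0,0,0.72]],[[2.2,-4,3],[0,0,0.9]],[[2.2,-4,3],[0,0,1.01]],[[2.2,-4,3],[0,0,1.01]],[[2.2,-4,3],[0,0,1.01]]], fingers=0)

```text
time: 24.85
tool_pos: [462.2, 123.6, 320.5]
tcp_rot: [-180.0, -0.1, 157.5]
ft_force: [-0.5, 0.6, 0.3]
finger_gap: 85.3
grip_force: 0.0
```

```bash
cat > rim.py <<'E'
from h import *
s=snapshot("wrist")
m=finder.trace("platter","wrist")[0]["mask"].astype(np.uint8)
c=max(cv2.findContours(m,0,1)[0],key=cv2.contourArea)[:,0]
p=np.array([onz(s,u,v,42)[:2] for u,v in c.astype(float)])
(cx,cy),r=cv2.minEnclosingCircle(p.astype(np.float32));print(cx,cy,r)
k=finder.pinpoint("knob_grip","wrist")[0]["at"];k=onz(s,k[0]*512,k[1]*384,65);f=finder.pinpoint("feeler_side","wrist")[0]["at"];f=onz(s,f[0]*512,f[1]*384,42)
print("knob",k,"feeler",f, "dir",np.degrees(np.arctan2(f[1]-k[1],f[0]-k[0])))
C=np.array([487.5,95.5]);d=p-C;a=np.degrees(np.arctan2(d[:,1],d[:,0]))%360;R=np.hypot(*d.T)
for t in range(0,360,10):
    q=abs((a-t+180)%360-180)<5
    print(t,round(R[q].mean(),1) if q.any() else None,end="; ")
save(s,"w5_%d"%round(sense()["time"]*10),(130,70,370,310),2.5)
E
python3 rim.py; ls pics; mv pics/w5_* pics/w5.png
```

```text
488.7472229003906 96.52932739257812 92.00938415527344
knob [489.75451773  93.28255022  65.        ] feeler [575.80862612 101.10099512  42.        ] dir 5.191354376817028
0 85.6; 10 86.7; 20 88.4; 30 88.1; 40 87.7; 50 86.7; 60 87.5; 70 88.7; 80 92.2; 90 91.1; 100 88.2; 110 88.9; 120 90.0; 130 88.9; 140 89.1; 150 89.0; 160 88.6; 170 89.0; 180 87.8; 190 88.4; 200 90.1; 210 88.2; 220 87.6; 230 87.3; 240 87.5; 250 86.8; 260 86.2; 270 86.4; 280 85.6; 290 85.5; 300 84.8; 310 85.9; 320 91.0; 330 90.1; 340 86.1; 350 85.7; side0.png
top0.png
top1.png
w0.png
w1.png
w2.png
w3.png
w4.png
w5_250.png
```

View pics/w5.png

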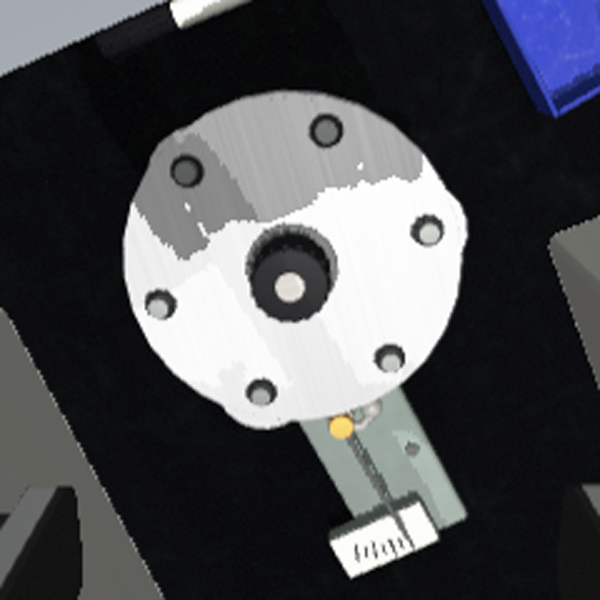

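Rim profile: bulges at about 322° (largest, about +6 mm, crop px (262,425)), 83° (crop px (465,225)) and 202° (small). The feeler is at about 5°. So I need about +43° anticlockwise. Gripping the knob.

Call:
send_rows(steps=[[[0.88,-0.95,-1.5],[0,0,0]],[[0.88,-0.95,-3.5],[0,0,0]],[[0.88,-0.95,-5.5],[0,0,0]],[[0.88,-0.95,-7],[0,0,0]],[[0.88,-0.95,-7.8],[0,0,0]],[[0.88,-0.95,-8.6],[0,0,0]],[[0.88,-0.95,-9],[0,0,0]],[[0.88,-0.95,-9],[0,0,0]],[[0.88,-0.95,-9],[0,0,0]]], fingers=0.3)

```text
time: 26.18
tool_pos: [489.6, 94.8, 52.4]
tcp_rot: [180.0, 0.1, 157.6]
ft_force: [0.6, 0.1, 0.2]
finger_gap: 60.1
grip_force: 0.0
```

Call:
send_rows(steps=[[[0,0,0],[0,0,0]],[[0,0,0],[0,0,0]],[[0,0,0],[0,0,0]],[[0,0,0],[0,0,0]],[[0,0,0],[0,0,0]],[[0,0,0],[0,0,0]]], fingers=1, squeeze=40)

```text
time: 26.92
tool_pos: [490.3, 96.1, 53.0]
tcp_rot: [179.8, 0.1, 157.6]
ft_force: [0.7, 6.8, 4.1]
finger_gap: 36.6
grip_force: 40.7
```

Call:
send_rows(steps=[[[0.02,0.04,0],[0,0,0.08]],[[0.02,0.04,0],[0,0,0.16]],[[0.02,0.04,0],[0,0,0.24]],[[0.02,0.04,0],[0,0,0.32]],[[0.02,0.04,0],[0,0,0.4]],[[0.02,0.04,0],[0,0,0.48]],[[0.02,0.04,0],[0,0,0.56]],[[0.02,0.04,0],[0,0,0.64]],[[0.02,0.04,0],[0,0,0.72]],[[0.02,0.04,0],[0,0,0.75]]])

```text
time: 28.18
tool_pos: [490.3, 98.4, 53.0]
tcp_rot: [179.8, 0.2, -159.3]
ft_force: [-2.5, 11.5, 4.8]
finger_gap: 36.5
grip_force: 41.0
```

Call:
send_rows(steps=[[[0,0,0],[0,0,0]],[[0,0,0],[0,0,0]]])

```text
time: 28.42
tool_pos: [490.4, 98.4, 53.0]
tcp_rot: [179.8, 0.2, -159.4]
ft_force: [-2.7, 12.1, 6.5]
finger_gap: 36.9
grip_force: 41.0
```

Run:
```python
from h import *
w=snapshot("wrist");t=snapshot("side")
im=np.hstack([cv2.resize(w["img"],(400,300)),cv2.resize(t["img"][170:290,210:370],(400,300),interpolation=cv2.INTER_CUBIC)])
cv2.imwrite("pics/turn.png",im[:,:,::-1])
```

```text
(no output)
```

View pics/turn.png

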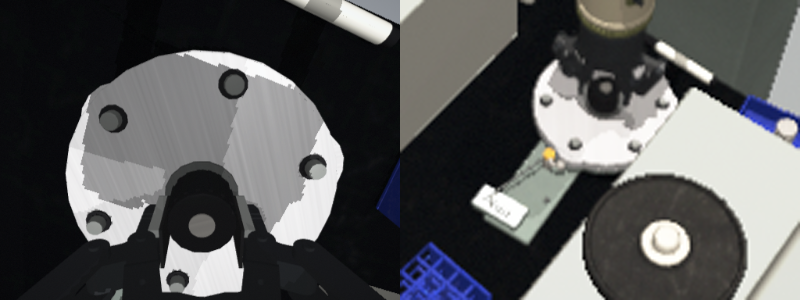

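The needle has swung out (side view, px (505,185) in the right half). Release and check from the same viewpoint as before.

Call:
send_rows(steps=[[[0,0.08,0],[0,0,0]],[[0,0.08,0],[0,0,0]],[[0,0.08,0],[0,0,0]],[[0,0.08,1],[0,0,0]],[[0,0.08,2],[0,0,0]]], fingers=0.3)

```text
time: 29.15
tool_pos: [488.8, 98.0, 111.5]
tcp_rot: [180.0, -0.1, -159.4]
ft_force: [0.1, -0.3, 1.0]
finger_gap: 60.1
grip_force: 0.0
```

Call:
send_rows(steps=[[[-0.5,0.5,2],[0,0,-0.18]],[[-0.9,0.91,4],[0,0,-0.36]],[[-0.9,0.83,6],[0,0,-0.54]],[[-0.9,0.83,7],[0,0,-0.72]],[[-0.9,0.83,7],[0,0,-0.75]],[[-0.9,0.83,7],[0,0,-0.75]],[[-0.9,0.83,7],[0,0,-0.75]]], fingers=0)

```text
time: 30.02
tool_pos: [461.7, 123.0, 319.4]
tcp_rot: [-179.9, -0.2, 157.7]
ft_force: [0.0, -0.5, 0.4]
finger_gap: 85.2
grip_force: 0.0
```

```bash
sed -i 's/"w5_%d"%round(sense()\["time"\]\*10)/"w6"/' rim.py; python3 rim.py; python3 -c "
from h import *
print(sense()['tool_pos']);[print(r['confidence'],r['at'][0]*512,r['at'][1]*384) for r in finder.pinpoint('pointer_tip','wrist')]"
```

```text
489.3714599609375 97.63211822509766 92.4454574584961
knob [487.28054333  97.38590894  65.        ] feeler [575.73721312 104.43584985  42.        ] dir 4.556805594732071
0 91.5; 10 93.8; 20 88.4; 30 86.5; 40 87.0; 50 87.8; 60 87.3; 70 86.9; 80 87.5; 90 87.6; 100 88.6; 110 88.7; 120 91.2; 130 92.0; 140 89.4; 150 88.7; 160 89.3; 170 89.0; 180 88.1; 190 88.0; 200 87.8; 210 87.6; 220 86.6; 230 87.2; 240 88.8; 250 88.1; 260 85.2; 270 85.4; 280 86.3; 290 86.8; 300 86.1; 310 85.9; 320 86.0; 330 85.4; 340 84.9; 350 86.2; [462.05889534 123.14411809 320.37961772]
0.81 275.712 291.1104
```

View pics/w6.png

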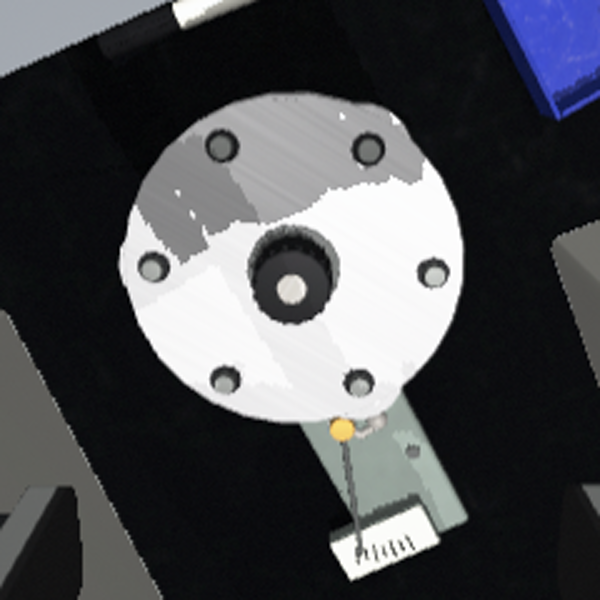

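The needle moved from crop (410,548) to (361,557), about 0.36 rad, so the highest spot is at the feeler. The rivet beside it is at crop (360,383). I'll work out its position.

Run:
```python
from h import *
s=snapshot("wrist");st=sense();print(st["tool_pos"],st["tcp_rot"])
g=cv2.cvtColor(s["img"],6)
for n,(u,v) in dict(p1=(360,383),p2=(433,273),p3=(369,149),p4=(222,145),p5=(152,267),p6=(225,381)).items():
    print(n,np.round(onz(s,130+u/2.5,70+v/2.5,46),1))
P=[onz(s,130+u/2.5,70+v/2.5,46)[:2] for u,v in((360,383),(433,273),(369,149),(222,145),(152,267),(225,381))]
c=np.mean(P,0);d=np.array(P)-c;print("centre",c,np.hypot(*d.T),np.degrees(np.arctan2(d[:,1],d[:,0])))
for z in(45,60): print("pivot",onz(s,130+342/2.5,70+430/2.5,z),"ball",onz(s,130+370/2.5,70+415/2.5,z))
```

```text
[462.23608416 123.20152183 320.85835501] [-1.79978779e+02 -3.61468555e-02  1.57624611e+02]
p1 [560.6 105.2  46. ]
p2 [517.8 162.4  46. ]
p3 [446.5 154.9  46. ]
p4 [417.4  89.2  46. ]
p5 [459.9  30.3  46. ]
p6 [531.9  38.6  46. ]
centre [489.03217503  96.79028867] [72.09192192 71.63167535 71.99577531 72.06452038 72.53611323 72.26697536] [   6.72842802   66.3357521   126.17213246 -173.95848738 -113.65381776
  -53.57235987]
pivot [583.39106084  85.6918547   45.        ] ball [580.78809917 103.20978053  45.        ]
pivot [576.28181089  88.14826782  60.        ] ball [573.77230418 105.03724195  60.        ]
```

The six pins fit a 72 mm circle about (489,97), and the target pin is at (560.6,105). With shut fingers at the present orientation, I stay clear of the gauge pivot.

Call:
send_rows(steps=[[[1,-0.2,-1],[0,0,0]],[[2,-0.4,-2],[0,0,0]],[[3.23,-0.6,-3.5],[0,0,0]],[[3.23,-0.6,-5],[0,0,0]],[[3.23,-0.6,-6.5],[0,0,0]],[[3.23,-0.6,-7.5],[0,0,0]],[[3.23,-0.6,-8],[0,0,0]],[[3.23,-0.6,-8.3],[0,0,0]],[[3.23,-0.6,-8.5],[0,0,0]],[[3.23,-0.6,-8.5],[0,0,0]]], fingers=1)

```text
time: 31.58
tool_pos: [559.7, 105.3, 66.9]
tcp_rot: [180.0, 0.0, 157.6]
ft_force: [0.4, -0.1, 0.8]
finger_gap: -0.1
grip_force: 0.0
```

Call:
send_rows(steps=[[[0,0,-0.1],[0,0,0]],[[0,0,-0.2],[0,0,0]],[[0,0,-0.3],[0,0,0]],[[0,0,-0.4],[0,0,0]],[[0,0,-0.4],[0,0,0]],[[0,0,-0.4],[0,0,0]]])

```text
time: 32.33
tool_pos: [559.3, 105.3, 54.3]
tcp_rot: [180.0, 0.0, 157.6]
ft_force: [0.3, -0.2, -0.6]
finger_gap: 0.0
grip_force: 0.0
```

Call:
send_rows(steps=[[[0,0,-0.05],[0,0,0]],[[0,0,-0.1],[0,0,0]],[[0,0,-0.15],[0,0,0]],[[0,0,-0.2],[0,0,0]],[[0,0,-0.2],[0,0,0]],[[0,0,-0.2],[0,0,0]]])

```text
time: 33.08
tool_pos: [559.4, 105.2, 48.5]
tcp_rot: [180.0, 0.0, 157.6]
ft_force: [-2.5, -0.5, 3.0]
finger_gap: -0.1
grip_force: 2.0
```

Call:
send_rows(steps=[[[0,0,-0.03],[0,0,0]],[[0,0,-0.06],[0,0,0]],[[0,0,-0.09],[0,0,0]],[[0,0,-0.12],[0,0,0]],[[0,0,-0.12],[0,0,0]],[[0,0,-0.12],[0,0,0]]])

```text
time: 33.83
tool_pos: [559.3, 105.2, 44.6]
tcp_rot: [180.0, 0.0, 157.6]
ft_force: [-0.9, -0.1, 2.9]
finger_gap: 0.2
grip_force: 1.5
```

Call:
send_rows(steps=[[[0,0,-0.02],[0,0,0]],[[0,0,-0.04],[0,0,0]],[[0,0,-0.06],[0,0,0]],[[0,0,-0.06],[0,0,0]]])

```text
time: 34.33
tool_pos: [559.4, 105.3, 43.9]
tcp_rot: [180.0, 0.0, 157.6]
ft_force: [-6.2, -0.7, 12.5]
finger_gap: -0.0
grip_force: 6.3
```

It has bottomed out at the collar (12.5 N at z = 43.9). Retreat and verify.

Call:
send_rows(steps=[[[0,0,0.5],[0,0,0]],[[0,0,2],[0,0,0]],[[-1,0.2,4],[0,0,0]],[[-2,0.4,6],[0,0,0]],[[-3.23,0.6,8],[0,0,0]],[[-3.23,0.6,9.28],[0,0,0]],[[-3.23,0.6,9.28],[0,0,0]],[[-3.23,0.6,9.28],[0,0,0]]])

```text
time: 35.33
tool_pos: [462.4, 123.2, 321.2]
tcp_rot: [180.0, 0.0, 157.6]
ft_force: [0.0, 0.2, 0.2]
finger_gap: 0.3
grip_force: 0.0
```

```bash
python3 wl.py; python3 -c "
from h import *
s=snapshot('wrist');save(s,'w7',(130,0,450,240),2.5)
[print(r['confidence'],r['at'][0]*512,r['at'][1]*384) for r in finder.pinpoint('pointer_tip','wrist')]"
```

```text
[462.37840017 123.22760128 321.2284395 ] [1.79986659e+02 2.35708941e-02 1.57611837e+02]
0.92 (393, 34) [398.0, 315.0, 42.0] [400.0, 330.0, 3.0]
0.8 (418, 17) [391.0, 345.0, 42.0] [392.0, 363.0, 3.0]
0.65 (379, 60) [419.0, 292.0, 42.0] [422.0, 305.0, 3.0]
0.61 (357, 29) [378.0, 279.0, 42.0] [377.0, 290.0, 3.0]
```

View pics/w7.png

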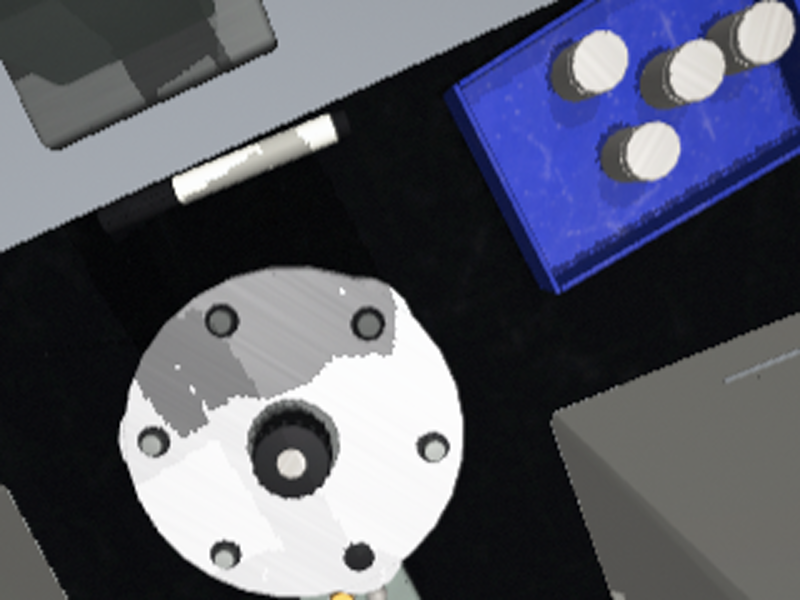

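The target pin is flush (dark, px (358,556)), the other five are up, and four weights are in the tray. One last look at the needle.

```bash
python3 -c "
from h import *
s=snapshot('wrist');save(s,'w8',(230,215,330,305),5)"
```

```text
(no output)
```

View pics/w8.png

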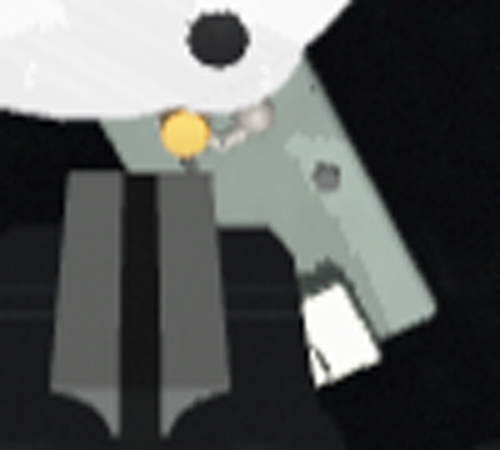

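The shut fingers hide the needle, so I'll open them.

Call:
send_rows(steps=[[[0,0,0],[0,0,0]],[[0,0,0],[0,0,0]],[[0,0,0],[0,0,0]],[[0,0,0],[0,0,0]],[[0,0,0],[0,0,0]],[[0,0,0],[0,0,0]]], fingers=0)

```text
time: 36.33
tool_pos: [462.4, 123.2, 321.3]
tcp_rot: [180.0, 0.0, 157.6]
ft_force: [-0.1, 1.0, -0.2]
finger_gap: 85.3
grip_force: 0.0
```

```bash
python3 -c "
from h import *
s=snapshot('wrist');save(s,'w9',(230,215,330,305),5)
[print(r['confidence'],r['at'][0]*512,r['at'][1]*384) for r in finder.pinpoint('pointer_tip','wrist')]"
```

```text
0.81 278.3232 288.8064
```

View pics/w9.png

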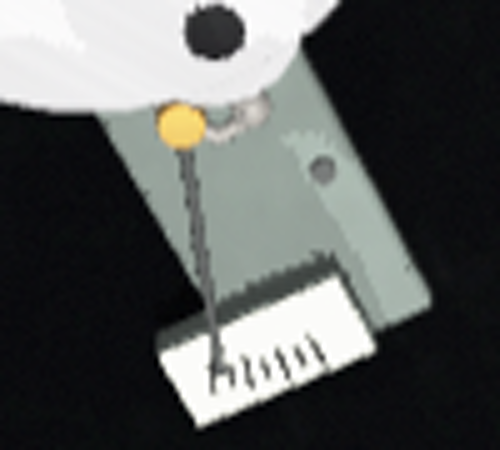

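The needle is still swung out by about 0.36 rad (tip at crop px (216,372)). Handing in.

```bash
python3 -c "
from bench import order
print(order.hand_in())"
```

```text
the job is handed in; nothing more can be done
None
```

I handed the job in, with no verdict shown: all four weights are in the tray, the highest spot is at the feeler (about 0.36 rad by image), and its rivet pin is flush with the other five still up. While I was setting one weight down it hit another already in the tray (about 48 N at the wrist), but both ended upright there.

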